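# Lever a stuck brass punch loose at a jeweller's bench

## Task

The brass forming punch has jammed in its die. Take the steel pry bar with the red handle, set its tip under the punch's wide collar with the bar lying across the die's blue fulcrum, and lever the punch up by about a centimetre, then let go of the bar, which may stay where it comes to rest on the die or the bench. Do not pull at the punch or push on the die with the fingers, and leave the steel punch in the other die alone.

Things in the scene. Friction and masses are not known exactly. Their poses are not given: they have to be found in the camera images.
- bar: Loose pry bar, 200 mm, 0.15 kg, flat on the bench. Origin: middle of its flat underside; x along it to the blade tip, z up. Red handle, 18 mm wide, 24 mm tall, x = -100 to -10 mm; steel blade, 16 mm wide, 6 mm thick (4 at the very tip), x = -10 to +100 mm. Centre of mass in the handle, near x = -30 mm. The wooden-handled file nearby is not it.
- brass_die: Fixed die with the brass punch (its twin holds a steel one). Origin on the bench under the punch's axis, z up; the fulcrum and the way in for the bar are on its -x side. Plate x = -82 to 38, 76 mm wide, 12 thick. Grey block 48 x 56 mm, top at z = 60. Above it a round stem 18 mm thick with a collar 56 mm across, 8 thick, underside at z = 78 when home, then a knob to z = 116 mm.
- fulcrum: Blue ridge fixed on the brass punch's die at x = -65 mm in its frame, same axes; 14 mm thick, 64 mm wide (y), round top. Origin at its foot, 12 mm above the bench; top 52 mm higher, z = 64 mm. A level bar on it clears the collar by 8 mm. With the tip 14 mm short of the punch's axis, tilting it 0.37 rad (handle down) lifts the punch 10 mm; the handle's end meets the bench at 0.44 rad.
- brass_punch (a joint): How far the brass punch has risen (m): 0 = jammed home, at most 0.022. It moves straight up, resists with about 15 N, its weight included, and stays where it is left; the weight of a released bar does not move it.
- steel_punch (a joint): The same for the steel punch in the other die, which must stay home (0).

How it is judged:
By the outcome, as a careful person would: the job done as asked, in the order asked, and still so for the second after the job is handed in, with the robot touching nothing.
It also fails if it takes over 48 s, if anything falls off the work surface, if the arm or the gripper's body presses on something with over 40 N, if the wrist force passes 120 N, or if a joint passes its speed limit or range.

## Robot

A 6-joint arm with a two-finger parallel gripper is mounted at the origin on the work surface. World frame = base frame: x ahead of the robot, y to its left, z up, the work surface at z = 0. Lengths are in m, angles in rad, forces in N, time in s.
With the tool pointing down it reaches from about 0.35 to 0.925 m from the base axis. Payload 6.4 kg.
Tool frame: the origin (TCP) lies at the very end of the fingers, on their centre line; the grasp point (between the pads) lies 19 mm behind it; z points along the fingers, y is the line along which they close (so a half turn about z gives the same grasp; the last joint's range is limited). The gripper opens to 94 mm and grips with 3 to 60 N. Pads are 16 mm wide; open, the fingers measure 119 mm over their backs; the gripper's body (75 mm by 177 mm) begins 78 mm behind the grasp point.
Start: joints at [1.174, 0.245, 1.558, -0, 1.339, -0.174], TCP at [0.144, 0.634, 0.166] pointing down, gripper open.
Joint ranges: [-3.13, 3.13], [-1.02, 2.26], [0.13, 2.54], [-0.95, 4.09], [0.21, 2.88], [-2.74, 2.74]. Speed limits (rad/s): [2.57, 2.57, 3.14, 3.14, 3.14, 3.14].

## Interface

Orientations are given as [roll, pitch, yaw] about the fixed x, y, z axes, in that order (R = Rz(yaw) Ry(pitch) Rx(roll)).
In Python, from station import arm, eyes, order gives the robot as it stands.
- The arm moves only by the shell command python3 -m crank 'ROWS'. ROWS is JSON, a list that holds one entry, the list of rows, each a list of 7 numbers: the shift along the tool's x, y, z in mm, then the turn, a rotation vector about the tool's x, y, z in degrees, then the opening, from 0 (shut) to 1 (fully open). In form: [[[tx, ty, tz, rx, ry, rz, fingers], ...]]. A call has 1 to 20 rows; each row is the pose to reach, as a shift and turn from the pose commanded when the call began, along the tool's axes at that moment; what a row does not reach only later rows make up. A row lasts 1/8 s, in which the tool goes at most 62.5 mm and 10.7 degrees, less where a joint would pass 70% of its speed; a pose out of reach is approached as far as the arm can. A call with a gripper value outside its range is refused whole. The fingers move at their own pace and stop on an object; the grip force is fixed at half the most. Time passes only in rows, so rows that repeat a pose let the fingers close. It gives the time, the measured TCP pose, the force, the opening and the grip force at its end, in the units of the state.
- arm.get_state(): the state, without advancing time (a new reading comes with each control period).
- eyes.read_camera(name): name is "scene" or "top" or "wrist"; returns the picture (480x640x3 uint8, blue, green, red); there is no depth.
- eyes.camera_model(name): a dict with "intrinsics" (3x3 intrinsics, pixels), "position" and "orientation" of the camera in the world. Camera axes: x right, y down, z forward; pixel columns grow to the right and rows downward; lengths in m; the calibration is good to about 2 mm. The wrist camera is an equidistant fisheye: a pixel r from the principal point sees the ray r / f radians off the axis. A picture is of the moment at which its call begins: read the wrist's pose just before it. camera_model takes no time and is no camera call; for the wrist camera it gives the pose at the moment of the call.
- order.job_done(): hands the job in; it is judged then, once.
The state is a dict: "time_s": time; "qpos": joint angles; "joint_vel": joint speeds; "tau": joint torques, N m; "tool_pos": TCP position; "tcp_rot": TCP orientation; "force": force on the tool from outside, world axes, zero at the start; "moment": the same for the moment, N m; "opening": finger opening in m; "gripper_force": force on a finger pad.
Only numpy, scipy, OpenCV 4.12 (cv2) and the standard library are available. Lean on these libraries where they do the work, as an engineer would, in place of code of your own. Each camera call takes 0.05 s, during which the arm holds its last target. There are 200 camera calls.

## Working session

There is one attempt and no reset: what is moved stays moved. The work goes in short steps, Python scripts to look and compute and a shell command to move; the robot and the scene stay as the last step left them, time stands still between calls to the robot, and variables do not carry over. Pictures are saved under pics/ and viewed, at most 10 in all, crops included, and the job is handed in when it is done.

```bash
mkdir -p pics; python3 - <<'E'
from station import arm, eyes
import cv2
s=arm.get_state();print(s)
for n in("top","scene"):
    cv2.imwrite(f"pics/{n}0.png",eyes.read_camera(n));print(n,eyes.camera_model(n))
E
```

```text
{'time_s': 0.0, 'qpos': array([ 1.17389266e+00,  2.45770451e-01,  1.55900153e+00, -1.17749194e-05,
        1.33870714e+00, -1.74108356e-01]), 'joint_vel': array([ 0.00054093,  0.00014737, -0.00096993,  0.00113465, -0.00089426,
       -0.00021417]), 'tau': array([-1.03062070e-03, -4.15823507e+01, -3.14604807e+01,  6.84029027e-02,
        3.31731734e-02, -1.23448299e-04]), 'tool_pos': array([0.14336079, 0.63330325, 0.16518005]), 'tcp_rot': array([-3.13973272e+00, -3.15512703e-04,  2.91879977e+00]), 'force': array([ 0.53580284,  0.45928587, -0.25065414]), 'moment': array([-0.04114479,  0.02800884,  0.00451786]), 'gripper_force': 0.0, 'opening': 0.09377781225827163}
top {'intrinsics': array([[490.52092736,   0.        , 322.44625819],
       [  0.        , 490.52092736, 235.61648155],
       [  0.        ,   0.        ,   1.        ]]), 'position': array([ 0.5438686 , -0.03367053,  1.04053402]), 'orientation': array([-3.07707028,  0.02941062, -1.54515013])}
scene {'intrinsics': array([[475.25299748,   0.        , 327.62055289],
       [  0.        , 475.25299748, 235.90921059],
       [  0.        ,   0.        ,   1.        ]]), 'position': array([0.88804649, 0.40670159, 0.7439064 ]), 'orientation': array([-2.49103805,  0.00297401,  2.550027  ])}
```

View pics/top0.png

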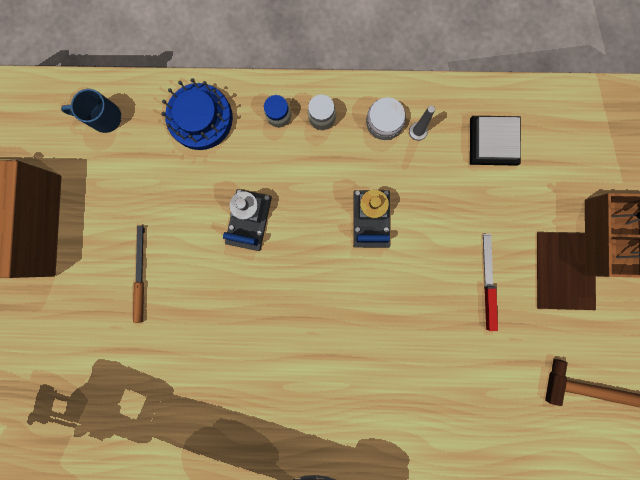

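View pics/scene0.png

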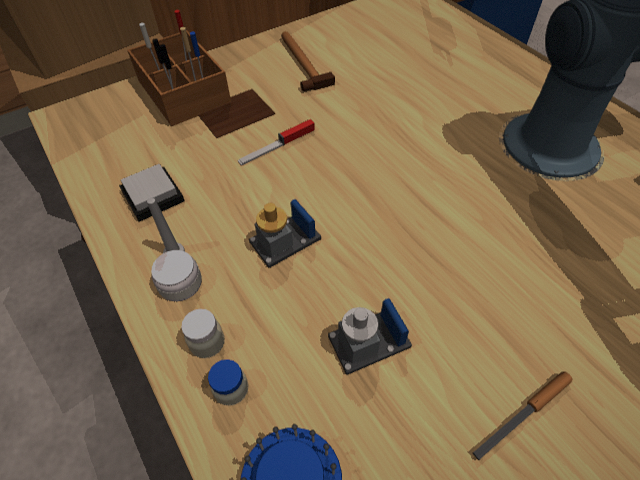

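The top view shows the red bar from handle end (492,330) to blade tip (487,234), with the brass punch at (375,203) and its fulcrum at about (373,239). The scene view agrees: the bar is at (278,143) and the brass die at (278,230).

```bash
cat > h.py <<'E'
import numpy as np, cv2
from scipy.spatial.transform import Rotation as R
from station import arm, eyes
def ray(m,u,v):
    K=m["intrinsics"];d=np.array([(u-K[0,2])/K[0,0],(v-K[1,2])/K[1,1],1.])
    return R.from_euler("xyz",m["orientation"]).apply(d)
def onz(m,p,z):
    d=ray(m,*p);c=m["position"];return c+d*(z-c[2])/d[2]
def proj(m,P):
    K=m["intrinsics"];q=R.from_euler("xyz",m["orientation"]).inv().apply(np.atleast_2d(P)-m["position"])
    return np.c_[K[0,0]*q[:,0]/q[:,2]+K[0,2],K[1,1]*q[:,1]/q[:,2]+K[1,2]]
def rect(mask):
    n,l,s,c=cv2.connectedComponentsWithStats(mask.astype(np.uint8))
    k=1+np.argmax(s[1:,4]);r=cv2.minAreaRect(np.argwhere(l==k)[:,::-1].astype(np.float32))
    return r,cv2.boxPoints(r)
E
python3 - <<'E'
from h import *
im=cv2.imread("pics/top0.png");m=eyes.camera_model("top")
def sub(x0,y0,x1,y1,f):
    M=np.zeros(im.shape[:2],bool);h=cv2.cvtColor(im,cv2.COLOR_BGR2HSV)[y0:y1,x0:x1].astype(int)
    M[y0:y1,x0:x1]=f(h[...,0],h[...,1],h[...,2]);return rect(M)
for n,a,f,z in [("handle",(475,270,510,340),lambda h,s,v:((h<6)|(h>172))&(s>170)&(v>90),.024),
 ("blade",(475,225,505,290),lambda h,s,v:(s<60)&(v>120),.006),
 ("brass",(350,180,400,225),lambda h,s,v:(h>18)&(h<28)&(s>150)&(v>90),.086),
 ("blue",(345,225,400,250),lambda h,s,v:(h>100)&(h<125)&(s>120),.064)]:
    r,b=sub(*a,f);print(n,np.round(r[0],1),np.round(r[1],1),np.round([onz(m,p,z)[:2]for p in [r[0],*b]],4).tolist())
x=cv2.resize(im[170:345,340:520],None,fx=3.3,fy=3.3,interpolation=cv2.INTER_CUBIC);cv2.imwrite("pics/c.png",x)
E
```

```text
handle [492.4 309.5] [41.3  8.5] [[0.4662, -0.3523], [0.5075, -0.342], [0.5086, -0.3591], [0.4252, -0.3625], [0.4241, -0.3455]]
blade [487.9 258.6] [51.   7.9] [[0.5701, -0.3482], [0.6229, -0.3377], [0.624, -0.354], [0.5177, -0.3586], [0.5166, -0.3424]]
brass [374.1 212.3] [22.4 10.4] [[0.6527, -0.1037], [0.6465, -0.0805], [0.6666, -0.0841], [0.6589, -0.1269], [0.6389, -0.1233]]
blue [373.  237.5] [ 7. 32.] [[0.6049, -0.104], [0.6111, -0.0721], [0.6126, -0.1356], [0.5987, -0.1358], [0.5971, -0.0724]]
```

View pics/c.png

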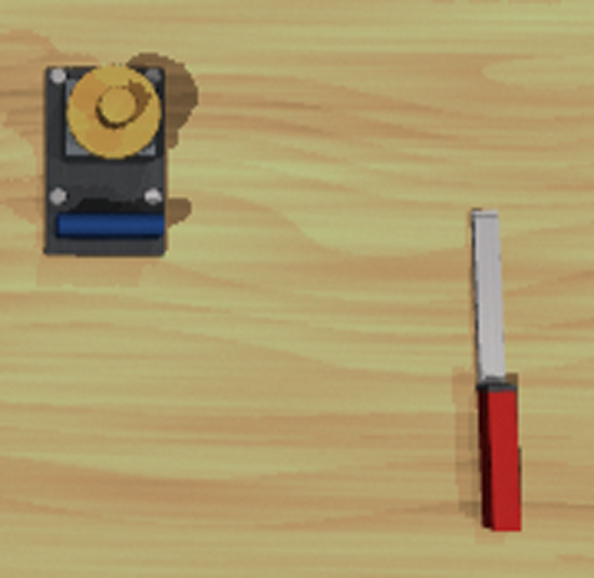

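```bash
cat >> h.py <<'E'
def rel(p,yaw,tilt=0.,base=None):
    """tool shift mm / rotvec deg from the present pose; tool x points to yaw; tilt>0 = bar (along -tool x) handle down"""
    s=arm.get_state();p0=s["tool_pos"] if base is None else base[0];R0=R.from_euler("xyz",s["tcp_rot"] if base is None else base[1])
    a=R.from_euler("z",yaw)*R.from_euler("x",np.pi)
    ax=[-np.sin(yaw),np.cos(yaw),0]
    T=R.from_rotvec(np.array(ax)*tilt)*a
    return np.round(R0.inv().apply(np.array(p)-p0)*1e3,1).tolist(),np.round((R0.inv()*T).as_rotvec(degrees=True),2).tolist()
E
python3 - <<'E'
from h import *
m=eyes.camera_model("top");print("collar",onz(m,(374.5,203.6),.086))
print(rel([.47,.08,.18],3.183),rel([.475,-.352,.12],3.183))
E
```

```text
collar [ 0.66988174 -0.10408504  0.086     ]
([-440.8, -467.6, -14.1], [-0.09, -0.03, -15.14]) ([-541.1, -887.7, 46.6], [-0.09, -0.03, -15.14])
```

```bash
python3 -m crank '[[[-440,-468,-14,0,0,-15.1,0.6],[-440,-468,-14,0,0,-15.1,0.6],[-440,-468,-14,0,0,-15.1,0.6],[-440,-468,-14,0,0,-15.1,0.6],[-440,-468,-14,0,0,-15.1,0.6],[-440,-468,-14,0,0,-15.1,0.6],[-440,-468,-14,0,0,-15.1,0.6],[-440,-468,-14,0,0,-15.1,0.6],[-440,-468,-14,0,0,-15.1,0.6],[-440,-468,-14,0,0,-15.1,0.6],[-440,-468,-14,0,0,-15.1,0.6],[-541,-888,47,0,0,-15.1,0.6],[-541,-888,47,0,0,-15.1,0.6],[-541,-888,47,0,0,-15.1,0.6],[-541,-888,47,0,0,-15.1,0.6],[-541,-888,47,0,0,-15.1,0.6],[-541,-888,47,0,0,-15.1,0.6],[-541,-888,47,0,0,-15.1,0.6],[-541,-888,47,0,0,-15.1,0.6],[-541,-888,47,0,0,-15.1,0.6]]]'
python3 - <<'E'
from h import *
m=eyes.camera_model("wrist");cv2.imwrite("pics/w1.png",eyes.read_camera("wrist"));print(m)
s=arm.get_state();print(s["tool_pos"],s["tcp_rot"],s["qpos"])
print(rel([.475,-.352,.004],3.183))
E
```

```text
time_s: 2.6
tool_pos: [0.4751, -0.3503, 0.1187]
tcp_rot: [3.14, -0.001, -3.1]
force: [-0.7, 0.7, -0.3]
opening: 0.0561
gripper_force: 0.0
{'intrinsics': array([[371.64829954,   0.        , 322.81363505],
       [  0.        , 371.64829954, 243.49985063],
       [  0.        ,   0.        ,   1.        ]]), 'position': array([ 0.40708398, -0.3528405 ,  0.33755797]), 'orientation': array([ 2.90155911e+00, -6.12351996e-04,  1.61323649e+00])}
[ 0.47531625 -0.34992352  0.11908638] [ 3.14071179e+00 -2.70308869e-04 -3.09923246e+00] [-8.26753611e-01  1.54144130e-01  1.75257873e+00  3.83479820e-04
  1.23571707e+00 -2.44003627e+00]
([0.4, -2.2, 115.1], [0.05, -0.02, 0.05])
```

View pics/w1.png

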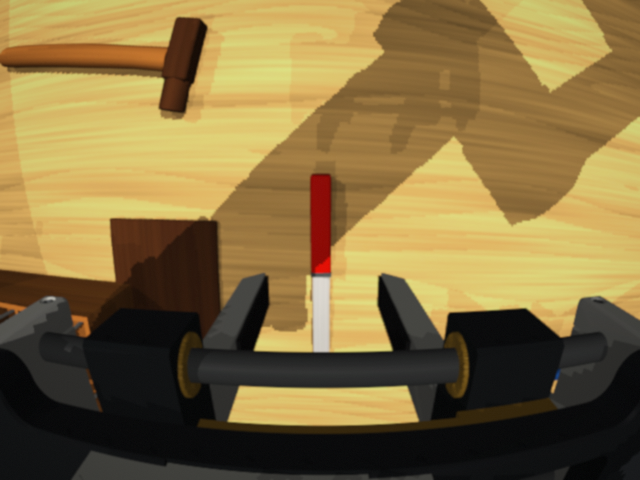

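The wrist view shows the handle centred between the fingers, with its end at (321,175) and the blade junction at (321,273). I go down and grip.

```bash
python3 - <<'E'
from h import *
m=eyes.camera_model("wrist");K=m["intrinsics"]
for u,v in((321,175),(321,273)):
    d=np.array([u-K[0,2],v-K[1,2]]);r=np.linalg.norm(d);t=r/K[0,0]
    w=R.from_euler("xyz",m["orientation"]).apply([*(d/r*np.sin(t)),np.cos(t)]);print(m["position"]+w*(.024-m["position"][2])/w[2])
E
python3 -m crank '[[[0,-1.5,60,0,0,0,0.6],[0,-1.5,110,0,0,0,0.6],[0,-1.5,114,0,0,0,0.6],[0,-1.5,114,0,0,0,0.6],[0,-1.5,114,0,0,0,0],[0,-1.5,114,0,0,0,0],[0,-1.5,114,0,0,0,0],[0,-1.5,114,0,0,0,0],[0,-1.5,114,0,0,0,0],[0,-1.5,114,0,0,0,0]]]'
```

```text
[ 0.42487863 -0.3532021   0.024     ]
[ 0.51111996 -0.34955276  0.024     ]
time_s: 3.9
tool_pos: [0.475, -0.3531, 0.0052]
tcp_rot: [3.141, -0.0, -3.101]
force: [0.0, -0.8, -0.7]
opening: 0.0015
gripper_force: 0.0
```

```bash
python3 - <<'E'
from h import *
s=arm.get_state();print(s["opening"],s["gripper_force"])
a=eyes.read_camera("wrist");b=eyes.read_camera("top")[200:350,430:560]
cv2.imwrite("pics/w2.png",np.hstack([cv2.resize(a,(480,360)),cv2.resize(b,(312,360))]))
E
```

```text
0.00154720656462107 0.0
```

View pics/w2.png

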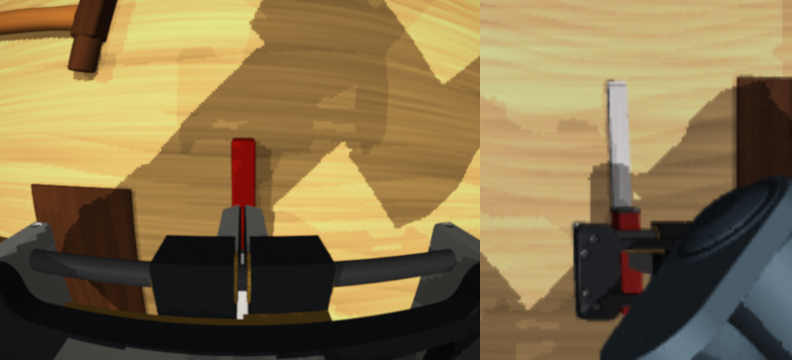

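The fingers closed on nothing: they sit over the handle, and the wrist picture suggests their ends are about 40 mm above the reported TCP. I check this against the scene camera with reference marks.

```bash
python3 - <<'E'
from h import *
s=arm.get_state();T=R.from_euler("xyz",s["tcp_rot"]);p=s["tool_pos"]
m=eyes.camera_model("scene");im=eyes.read_camera("scene")
x0,y0=230,70;c=cv2.resize(im[y0:y0+130,x0:x0+150],None,fx=5,fy=5,interpolation=cv2.INTER_CUBIC)[:600]
for k,col in((0,(255,0,0)),(-.019,(0,255,0)),(-.04,(255,0,255)),(-.097,(0,255,255))):
    q=(proj(m,p+T.apply([0,0,k]))[0]-[x0,y0])*5;print(k,q);cv2.circle(c,tuple(int(v) for v in q),4,col,-1)
cv2.imwrite("pics/s2.png",c)
E
```

```text
0 [319.52531941 320.65947976]
-0.019 [317.06642733 288.64295442]
-0.04 [314.26843511 252.21110387]
-0.097 [306.21726372 147.37912092]
```

View pics/s2.png

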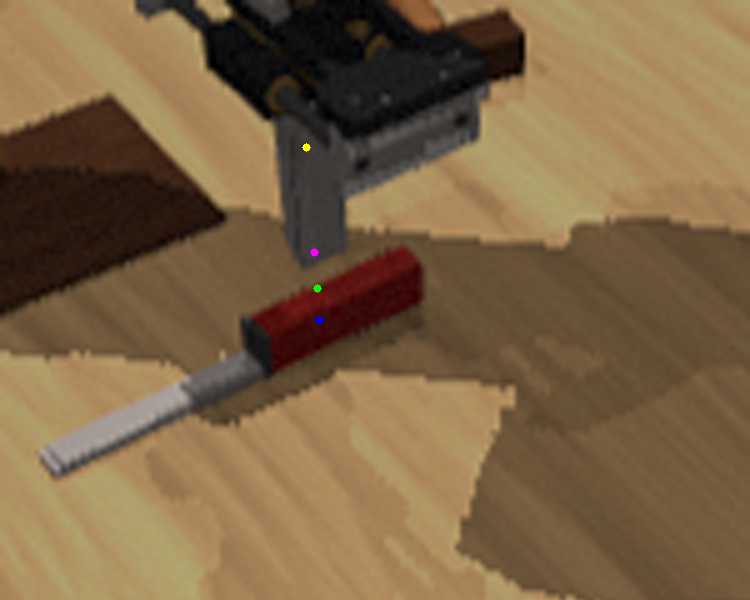

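The scene view shows the finger ends at about (312,265), close to the −40 mm mark and above the handle. The real fingertips are therefore about 38 mm short of the reported TCP. I open, go lower while watching the force, and grip again.

```bash
python3 -m crank '[[[0,0,0,0,0,0,0.5],[0,0,0,0,0,0,0.5],[0,0,0,0,0,0,0.5],[0,0,0,0,0,0,0.5],[0,0,20,0,0,0,0.5],[0,0,28,0,0,0,0.5],[0,0,32,0,0,0,0.5],[0,0,32,0,0,0,0.5]]]'
python3 -m crank '[[[0,0,0,0,0,0,0],[0,0,0,0,0,0,0],[0,0,0,0,0,0,0],[0,0,0,0,0,0,0],[0,0,0,0,0,0,0],[0,0,0,0,0,0,0]]]'
```

```text
time_s: 5.05
tool_pos: [0.4749, -0.3529, -0.0273]
tcp_rot: [3.141, -0.001, -3.101]
force: [-0.3, -0.2, 1.4]
opening: 0.0468
gripper_force: 0.0
time_s: 5.8
tool_pos: [0.4752, -0.3532, -0.0265]
tcp_rot: [-3.142, 0.0, -3.101]
force: [-0.4, -0.5, 2.5]
opening: 0.0179
gripper_force: 30.0
```

Gripped at 18 mm, but shallow. I re-grip 6 mm lower.

```bash
python3 -m crank '[[[0,0,0,0,0,0,0.35],[0,0,0,0,0,0,0.35],[0,0,3,0,0,0,0.35],[0,0,6,0,0,0,0.35],[0,0,6,0,0,0,0.35]]]'
python3 -m crank '[[[0,0,0,0,0,0,0],[0,0,0,0,0,0,0],[0,0,0,0,0,0,0],[0,0,0,0,0,0,0],[0,0,0,0,0,0,0]]]'
python3 - <<'E'
from h import *
yaw=.018+np.pi
print(rel([.475,-.353,.066],3.183), rel([.475,-.11,.066],yaw))
E
```

```text
time_s: 6.42
tool_pos: [0.4748, -0.3528, -0.0333]
tcp_rot: [3.141, -0.001, -3.101]
force: [-0.6, -0.2, 0.7]
opening: 0.033
gripper_force: 0.0
time_s: 7.05
tool_pos: [0.4752, -0.3532, -0.0326]
tcp_rot: [-3.141, 0.0, -3.101]
force: [0.1, -0.5, -0.1]
opening: 0.0178
gripper_force: 30.0
([0.2, 0.2, -98.6], [-0.01, 0.01, -0.04]) ([-9.7, 243.0, -98.7], [-0.01, 0.01, 1.3])
```

```bash
python3 -m crank '[[[0,0,-40,0,0,0,0],[0,0,-68,0,0,0,0],[35,50,-68,0,0,1.3,0],[35,110,-68,0,0,1.3,0],[35,170,-68,0,0,1.3,0],[35,220,-68,0,0,1.3,0],[35,248,-68,0,0,1.3,0],[35,248,-68,0,0,1.3,0],[35,248,-68,0,0,1.3,0]]]'
python3 - <<'E'
from h import *
s=arm.get_state();print(s["tool_pos"],s["tcp_rot"],s["opening"])
t=eyes.read_camera("top");c=eyes.read_camera("scene")
cv2.imwrite("pics/t3.png",t);cv2.imwrite("pics/s3.png",c)
a=cv2.resize(t[180:330,330:430],None,fx=4,fy=4,interpolation=cv2.INTER_CUBIC)
b=cv2.resize(c[150:270,230:330],None,fx=4,fy=4,interpolation=cv2.INTER_CUBIC)
cv2.imwrite("pics/v3.png",np.hstack([a,np.vstack([b,np.zeros((120,400,3),np.uint8)])]))
E
```

```text
time_s: 8.18
tool_pos: [0.4303, -0.1075, 0.0354]
tcp_rot: [-3.141, 0.0, -3.124]
force: [-0.7, -0.2, -0.3]
opening: 0.0178
gripper_force: 30.0
[ 0.43025785 -0.10746191  0.03539663] [-3.14108556e+00  3.29444819e-04 -3.12371137e+00] 0.017804098234740287
```

View pics/v3.png

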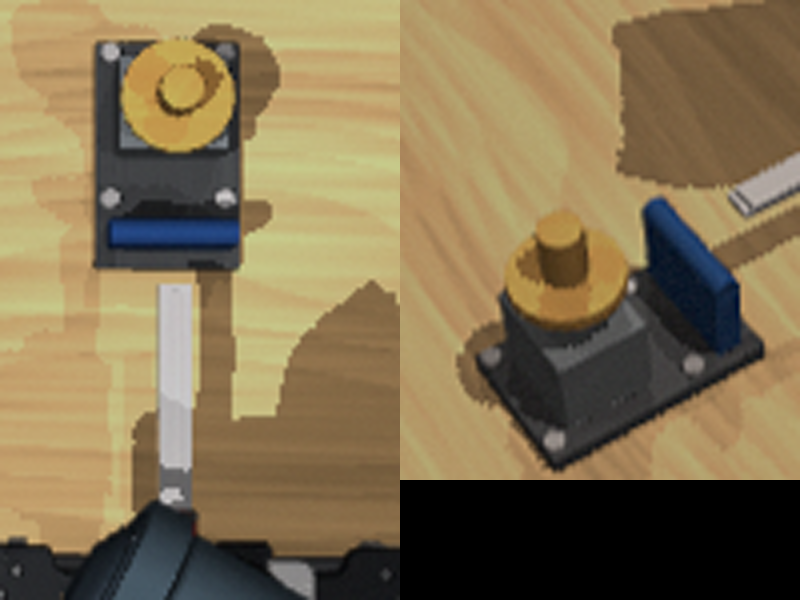

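The left (top) crop shows the blade tip edge at (176,285), in line with the fulcrum (109–238, 232) and the collar centre (179,95). The scene crop shows the blade hanging about fulcrum-high, with its tip at (740,205).

```bash
python3 - <<'E'
from h import *
from scipy.optimize import least_squares
mt=eyes.camera_model("top");ms=eyes.camera_model("scene")
T=lambda x,y:(330+(x+.5)/4-.5,180+(y+.5)/4-.5)
S=lambda x,y:(230+(x-400+.5)/4-.5,150+(y+.5)/4-.5)
for n,p,z in[("plate",[(95,41),(95,268),(241,41),(240,268)],.012),("fulc",[(109,219),(238,219),(109,246),(238,246)],.06),("collar",[(179,95)],.086),("knob",[(182,87)],.116),("tip",[(160,285),(192,285)],.072),("blade",[(160,460),(192,460)],.074)]:
    print(n,[np.round(onz(mt,T(*q),z)[:2],4).tolist() for q in p])
# tip: corners left/right in both views
for n,a,b in(("tipL",(160,285),(748,211)),("tipR",(192,285),(731,194))):
    f=lambda P:np.r_[proj(mt,P)[0]-T(*a),proj(ms,P)[0]-S(*b)]
    r=least_squares(f,[.58,-.1,.07]);print(n,r.x.round(4),r.fun.round(1))
for n,a,b in(("knob",(182,87),(961,230)),):
    f=lambda P:np.r_[proj(mt,P)[0]-T(*a),proj(ms,P)[0]-S(*b)]
    r=least_squares(f,[.67,-.1,.1]);print(n,r.x.round(4),r.fun.round(1))
E
```

```text
plate [[0.7078, -0.0645], [0.588, -0.0671], [0.7094, -0.1413], [0.5898, -0.1428]]
fulc [[0.6106, -0.072], [0.6121, -0.1363], [0.5971, -0.0723], [0.5986, -0.1365]]
collar [[0.6703, -0.1038]]
knob [[0.6702, -0.103]]
tip [[0.5778, -0.0973], [0.5782, -0.113]]
blade [[0.4922, -0.0988], [0.4927, -0.1144]]
tipL [ 0.5775 -0.0971  0.0711] [-0.2  0.2 -0.2 -0. ]
tipR [ 0.5775 -0.1127  0.0687] [-0.3  0.4 -0.5 -0. ]
knob [ 0.5935 -0.0468  0.1241] [-30.6  39.5 -46.1  -3. ]
```

```bash
python3 -m crank '[[[0,0,-2,0,0,0,0],[-20,0,-2,0,0,0,0],[-40,0,-2,0,0,0,0],[-50,0,-1.5,0,0,0,0],[-58,0,-1,0,0,0,0],[-58,0,-1,0,0,0,0]]]'
python3 -m crank '[[[-7,0,0,0,0,0,0],[-14,0,0,0,0,0,0],[-19,0,0,0,0,0,0],[-19,0,0,0,0,0,0]]]'
python3 - <<'E'
from h import *
t=eyes.read_camera("top");c=eyes.read_camera("scene")
a=cv2.resize(t[180:280,330:430],None,fx=4,fy=4,interpolation=cv2.INTER_CUBIC)
b=cv2.resize(c[180:280,235:335],None,fx=4,fy=4,interpolation=cv2.INTER_CUBIC)
cv2.imwrite("pics/v4.png",np.hstack([a,b]))
E
```

```text
time_s: 9.02
tool_pos: [0.488, -0.1058, 0.0361]
tcp_rot: [3.141, -0.0, -3.123]
force: [-0.4, -0.9, -0.7]
opening: 0.0179
gripper_force: 30.0
time_s: 9.52
tool_pos: [0.5073, -0.1054, 0.0363]
tcp_rot: [-3.142, 0.0, -3.123]
force: [-0.3, -1.1, -0.9]
opening: 0.0178
gripper_force: 30.0
```

View pics/v4.png

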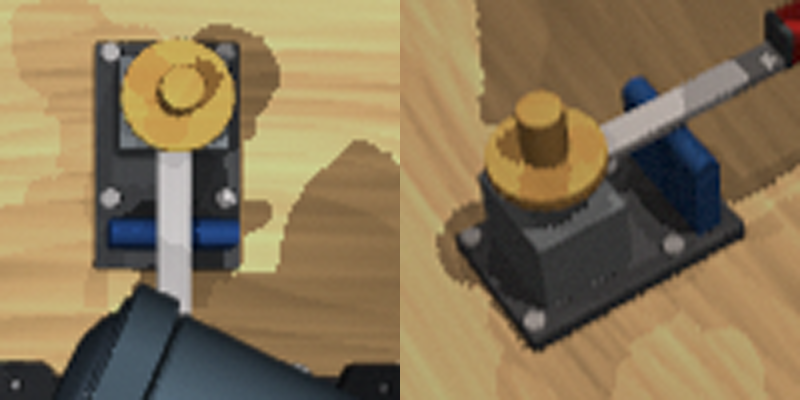

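Top view: the blade is centred, running from the collar edge (175,150) over the fulcrum at (175,232). The scene view shows the tip under the collar and nothing out of place. Next I work out the levering arc.

```bash
python3 - <<'E'
import numpy as np
L=147.5
def pose(t):
    b=(50.5+7*np.sin(t))/np.cos(t);a=b-L;return np.array([a*np.cos(t)+25.6*np.sin(t),57+a*np.sin(t)-25.6*np.cos(t)]),57+b*np.sin(t)+11*np.cos(t)-78
now=np.array([507.3-604.8,36.3])
for t in np.r_[0:.441:.04,.37]:
    p,l=pose(t);d=p-now;print(round(t,2),"tx %.1f tz %.1f ry %.1f lift %.1f"%(-d[0],-d[1],-np.degrees(t),l))
E
```

```text
0.0 tx -0.5 tz 4.9 ry -0.0 lift -10.0
0.04 tx -1.9 tz 8.7 ry -2.3 lift -8.0
0.08 tx -3.6 tz 12.5 ry -4.6 lift -5.9
0.12 tx -5.5 tz 16.2 ry -6.9 lift -3.9
0.16 tx -7.6 tz 19.7 ry -9.2 lift -1.8
0.2 tx -9.9 tz 23.2 ry -11.5 lift 0.3
0.24 tx -12.5 tz 26.5 ry -13.8 lift 2.5
0.28 tx -15.3 tz 29.6 ry -16.0 lift 4.6
0.32 tx -18.2 tz 32.5 ry -18.3 lift 6.9
0.36 tx -21.4 tz 35.3 ry -20.6 lift 9.2
0.4 tx -24.8 tz 37.8 ry -22.9 lift 11.6
0.44 tx -28.4 tz 40.1 ry -25.2 lift 14.1
0.37 tx -22.3 tz 35.9 ry -21.2 lift 9.8
```

First half of the arc, up to about contact with the collar.

```bash
python3 -m crank '[[[-1,0,4,0,0,0,0],[-2,0,8.5,0,-2.3,0,0],[-3.6,0,12.5,0,-4.6,0,0],[-5.5,0,16.2,0,-6.9,0,0],[-7.6,0,19.7,0,-9.2,0,0],[-9.9,0,23.2,0,-11.5,0,0],[-12.5,0,26.5,0,-13.8,0,0],[-12.5,0,26.5,0,-13.8,0,0],[-12.5,0,26.5,0,-13.8,0,0]]]'
```

```text
time_s: 10.75
tool_pos: [0.5186, -0.105, 0.0094]
tcp_rot: [3.141, 0.238, -3.123]
force: [-5.7, 0.1, 2.6]
opening: 0.0178
gripper_force: 30.0
```

```bash
python3 - <<'E'
import numpy as np
t0=np.radians(13.8);o=np.array([-12.5,26.5])
for tx,tz,a in((-15.3,29.6,16.),(-18.2,32.5,18.3),(-21.4,35.3,20.6),(-22.3,35.9,21.2),(-24.8,37.8,22.9)):
    d=np.array([tx,tz])-o;a0=-t0  # rotation about y by a0: x'=(cos,-sin) z'=(sin,cos)
    print(np.round([d@[np.cos(a0),-np.sin(a0)],d@[np.sin(a0),np.cos(a0)],-(a-13.8)],1))
E
```

```text
[-2.   3.7 -2.2]
[-4.1  7.2 -4.5]
[-6.5 10.7 -6.8]
[-7.3 11.5 -7.4]
[-9.2 13.9 -9.1]
```

```bash
python3 -m crank '[[[-1,0,1.9,0,-1.1,0,0],[-2,0,3.7,0,-2.2,0,0],[-3,0,5.5,0,-3.4,0,0],[-4.1,0,7.2,0,-4.5,0,0],[-5.3,0,9,0,-5.7,0,0],[-6.5,0,10.7,0,-6.8,0,0],[-7.3,0,11.5,0,-7.4,0,0],[-7.3,0,11.5,0,-7.4,0,0],[-7.3,0,11.5,0,-7.4,0,0]]]'
python3 - <<'E'
from h import *
t=eyes.read_camera("top");c=eyes.read_camera("scene")
cv2.imwrite("pics/s5f.png",c)
o=cv2.imread("pics/s3.png")
f=lambda c:cv2.resize(c[180:280,235:335],None,fx=4,fy=4,interpolation=cv2.INTER_CUBIC)
cv2.imwrite("pics/v5.png",np.hstack([f(o),f(c)]))
# vertical pixel shift of the knob by template matching, and mm per pixel there
m=eyes.camera_model("scene");P=np.array([[.670,-.1034,.11],[.670,-.1034,.12]])
q=proj(m,P);print(q,(q[1]-q[0])/10)
tp=o[200:226,360-100+0:278+2]
r=cv2.matchTemplate(cv2.resize(c[185:240,245:295],None,fx=4,fy=4,interpolation=2),cv2.resize(tp,None,fx=4,fy=4,interpolation=2),cv2.TM_CCOEFF_NORMED)
_,v,_,l=cv2.minMaxLoc(r);print(v,(l[0]/4+245-260,l[1]/4+185-200))
E
```

```text
time_s: 11.88
tool_pos: [0.5263, -0.1041, -0.0016]
tcp_rot: [3.139, 0.363, -3.123]
force: [-14.4, -3.4, 5.6]
opening: 0.018
gripper_force: 30.0
[[269.78469303 207.67073927]
 [269.2109574  203.9177279 ]] [-0.05737356 -0.37530114]
0.9871708154678345 (-0.5, -3.0)
```

View pics/v5.png

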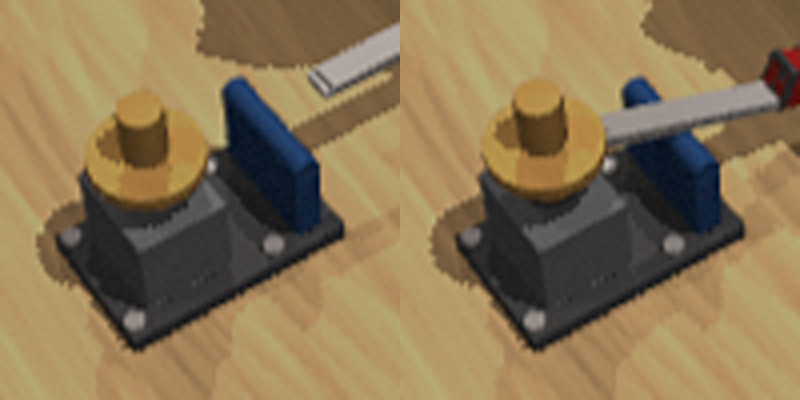

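The punch has risen about 8 mm: the knob moved 3.0 px up at 0.375 px/mm, and the right crop shows it raised with the bar tilted across the fulcrum. I tilt slightly more and ease the forward push.

```bash
python3 -m crank '[[[1,0,1,0,-1.1,0,0],[1.8,0,2,0,-2.2,0,0],[1.8,0,2,0,-2.2,0,0],[1.8,0,2,0,-2.2,0,0]]]'
cat > lift.py <<'E'
from h import *
c=eyes.read_camera("scene");o=cv2.imread("pics/s3.png")
def mt(y0,y1,x0,x1):
    r=cv2.matchTemplate(cv2.resize(c[y0-12:y1+12,x0-12:x1+12],None,fx=8,fy=8,interpolation=2),cv2.resize(o[y0:y1,x0:x1],None,fx=8,fy=8,interpolation=2),cv2.TM_CCOEFF_NORMED)
    _,v,_,l=cv2.minMaxLoc(r);return round(v,3),l[0]/8-12,l[1]/8-12
k=mt(200,222,260,280);s=mt(300,325,345,375);print("brass",k,"lift mm",-k[2]/.375,"steel",s)
E
python3 lift.py
```

```text
time_s: 12.48
tool_pos: [0.5287, -0.105, -0.0019]
tcp_rot: [-3.142, 0.408, -3.123]
force: [-2.8, 1.4, 3.7]
opening: 0.0177
gripper_force: 30.0
brass (0.987, -0.375, -3.25) lift mm 8.666666666666666 steel (0.992, 0.0, 0.0)
```

```bash
python3 -m crank '[[[0.7,0,1.5,0,-0.7,0,0],[1.4,0,2.6,0,-1.3,0,0],[1.4,0,2.6,0,-1.3,0,0],[1.4,0,2.6,0,-1.3,0,0]]]'; python3 lift.py
```

```text
time_s: 13.02
tool_pos: [0.5302, -0.1057, -0.0035]
tcp_rot: [-3.14, 0.435, -3.123]
force: [4.5, 3.1, 4.8]
opening: 0.0179
gripper_force: 30.0
brass (0.986, -0.5, -3.5) lift mm 9.333333333333334 steel (0.988, 0.0, 0.0)
```

Measured lift is about 9.3 mm and the arc geometry gives about 10.7 mm, so it is roughly a centimetre. I release and back off along the tool axis.

```bash
python3 -m crank '[[[0,0,0,0,0,0,0.2],[0,0,0,0,0,0,0.4],[0,0,0,0,0,0,0.6],[0,0,0,0,0,0,0.6],[0,0,0,0,0,0,0.6],[0,0,-20,0,0,0,0.6],[0,0,-50,0,0,0,0.6],[0,0,-100,0,0,0,0.6],[0,0,-140,0,0,0,0.6],[0,0,-140,0,0,0,0.6],[0,0,-140,0,0,0,0.6]]]'; python3 lift.py
python3 - <<'E'
from h import *
c=eyes.read_camera("scene");t=eyes.read_camera("top")
cv2.imwrite("pics/v6.png",np.hstack([cv2.resize(c[130:330,220:420],(400,400)),cv2.resize(t[170:370,270:470],(400,400))]))
E
```

```text
time_s: 14.45
tool_pos: [0.4693, -0.1057, 0.1209]
tcp_rot: [3.141, 0.43, -3.124]
force: [-0.0, 0.4, -0.8]
opening: 0.0567
gripper_force: 0.0
brass (0.986, -0.5, -3.5) lift mm 9.333333333333334 steel (0.986, 0.0, 0.0)
```

View pics/v6.png

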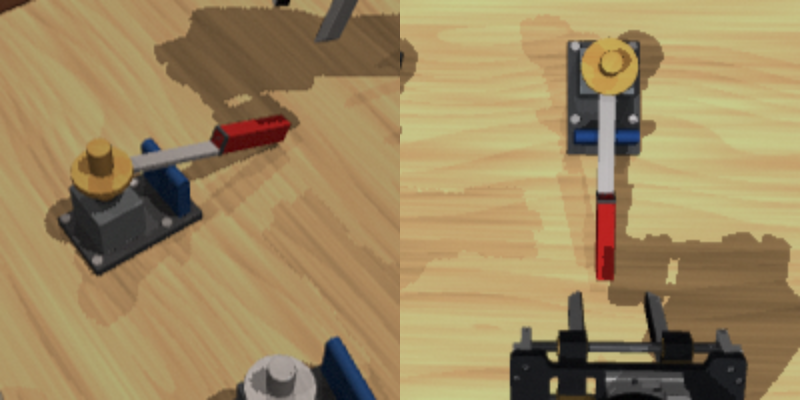

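The brass punch is raised (knob at (99,155)). The bar rests across the fulcrum with its tip under the collar, the gripper is clear, and the steel punch is still home.

```bash
python3 -c "from station import order; print(order.job_done())"
```

```text
the job is handed in; nothing more can be done
None
```

The brass punch was levered up about 9–10 mm (9.3 mm measured by camera), the bar released and left resting on the fulcrum, the steel punch did not move, and the job is handed in; the fingertips sit about 38 mm short of the reported TCP, so the first grasp closed on air and I re-gripped lower.

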